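# Load the jar shaker and click its timer to five

## Task

Stand the white-lidded specimen jar upright in the shaker's black holder and let go of it. Then set the shaker's timer: press the dial down gently until you feel it bottom, and turn it clockwise, counting the clicks, until its red pointer stands at five (the green mark), without going past it, and let the dial spring back up. Never force the dial against its lock or its bottom stop, and leave the other things where they are.

Things in the scene. Friction and masses are not known exactly. Their poses are not given: they have to be found in the camera images.
- unit: the jar shaker: a fixed grey box, 170 (x) x 260 (y) x 75 mm high; origin under its centre, z up, its front looks along its -x. On its flat top stand the jar holder (60 mm towards +y from the middle) and the timer dial (60 mm towards -y), 120 mm apart
- well (a point): centre of the inner floor of the round black jar holder, 80 mm over the table: inside diameter 48 mm, outside 56 mm, rim 25 mm above this point
- dial: the timer dial: white round knob, diameter and height 36 mm, over a thin grey skirt (46 mm diameter) with a red pointer. Origin on its upright axis, level with the shaker's top; knob top 58 mm, skirt's upper face 22 mm over it while up. Push to turn: while up it is locked. Forcing the lock or the bottom stop with over 15 N on top of the spring breaks it. Starts up, locked, at 0, 1 or 2 of 0 to 8
- dial_grip (a point): on the dial's axis, 12 mm below the knob's top: grip the knob here from above, fingers clear of the skirt 24 mm lower. The spring takes 4.5 N at first, 5 to 7 N near the firm bottom stop. How deep the stop lies differs each time, 5 to 17 mm down; feel for it slowly: the dial turns only within 0.8 mm of it. 10 to 15 N of push in all is right (closing fingers may push too). Regrasping is allowed
- pointer (a point): tip of the red pointer, 30 mm from the axis, 20.5 mm over the shaker's top while the dial is up; moves with the dial. Clockwise from above it clicks every 30 degrees (15.7 mm at the tip, about 0.05 N m to leave a click). Released at a click the dial springs up and locks; between clicks it may stay down
- mark5 (a point): fixed point on the shaker: where the pointer's tip stands when the dial is up at position 5; it lies in line with the long green mark (the other marks are white, the long white one is 0), straight towards the shaker's +x from the dial's axis
- mark6 (a point): the same point for position 6, one click (30 degrees clockwise) beyond the green mark: too far
- jar_mid (a point): centre of the jar to be loaded: amber glass with a white lid, closed, round, 40 mm diameter all the way up, 78 mm tall, about 0.14 kg, standing upright; this point is half-way up. Grip it about 20 mm above this point so that the fingers stay above the holder's rim
- jar_blue: a like jar with a blue lid, to be left alone; origin at the centre of its underside
- specimen_box: a closed white specimen box, 70 x 70 x 30 mm, with a beetle on it, to be left alone; origin at the centre of its underside
- brush: a brush with a blue handle lying on the table, to be left alone

How it is judged:
By the outcome, as a careful person would: the job done as asked, in the order asked, and still so for the second after the job is handed in, with the robot touching nothing.
It also fails if it takes over 72 s, if anything falls off the work surface, if the arm or the gripper's body presses on something with over 40 N, if the wrist force passes 120 N, or if a joint passes its speed limit or range.

## Robot

A 7-joint arm with a two-finger parallel gripper is mounted at the origin on the work surface. World frame = base frame: x ahead of the robot, y to its left, z up, the work surface at z = 0. Lengths are in m, angles in rad, forces in N, time in s.
With the tool pointing down it reaches from about 0.425 to 0.825 m from the base axis. Payload 3.6 kg.
Tool frame: the origin (TCP) lies midway between the tips of the shut fingers; the grasp point (between the pads) lies 19 mm behind it; z points along the fingers, y is the direction in which the jaws open and shut (so a half turn about z gives the same grasp; the last joint's range is limited). The gripper opens to 93 mm and grips with 3 to 60 N. Pads are 15 mm wide; open, the fingers measure 128 mm over their backs; the gripper's body (75 mm by 188 mm) begins 65 mm behind the grasp point.
Start: joints at [-1.222, 0.615, -0.013, 1.423, 0.008, 1.103, -0.04], TCP at [0.238, 0.605, 0.219] pointing down, gripper open.
Joint ranges: [-3.12, 3.12], [-0.3, 2.06], [-1.34, 1.32], [0.26, 2.42], [-1.36, 4.5], [0.01, 1.98], [-2.84, 2.84]. Speed limits (rad/s): [2.79, 2.79, 3.14, 3.14, 3.14, 3.14, 3.14].

## Interface

Orientations are given as a unit quaternion [x, y, z, w].
In Python, from station import move_ptp, movel, set_joints, gripper_to, pause, inverse_kinematics, observe, grab_frame, camera_model, PlanningError, hand_in gives the robot as it stands. The module is installed in compiled form; this text tells all that it offers. Calls block until the motion is done:
- move_ptp(position, orientation): joint-space move of the TCP to a pose.
- movel(position, rotation=None, speed=0.15, guard=None): straight line of the TCP; rotation=None keeps the orientation; speed is the mean speed in m/s. With guard (N) it stops when the force on the tool has changed by that much, and returns True; else False.
- set_joints(angles): joint-space move.
- gripper_to(opening): opening from 0.0 (shut) to 1.0 (fully open); the grip force is fixed at half the most; returns when the fingers have stopped.
- pause(seconds).
- inverse_kinematics(position, orientation): joint angles nearest the present ones, or None.
- observe(): the state.
- grab_frame(name): name is "side" or "top" or "wrist"; returns (picture, depth): 384x512x3 uint8, red, green, blue; 384x512 float32, m along the optical axis (not along the pixel's ray), 0 where there is no reading.
- camera_model(name): a dict with "camera_matrix" (3x3 intrinsics, pixels), "D" ([k1, k2, p1, p2, k3] as OpenCV has them; the pictures are not rectified), "R" (3x3) and "t" (3): a world point X has camera coordinates R X + t; the wrist camera has in their place "T_tool_cam" (4x4, takes a point from camera to tool coordinates, whose origin is the TCP and whose axes are the flange's). Camera axes: x right, y down, z forward; pixel columns grow to the right and rows downward; lengths in m; the calibration is good to about 2 mm. A picture is of the moment at which its call begins: read the wrist's pose just before it. camera_model takes no time and is no camera call.
A pose or a line that the arm cannot do raises PlanningError and nothing moves.
- hand_in(): hands the job in, once; it reports no verdict.
The state is a dict: "t": time; "joints": joint angles; "joint_vel": joint speeds; "joint_torque": joint torques, N m; "position": TCP position; "eef_rot": TCP orientation; "contact_force": force on the tool from outside, world axes, zero at the start; "moment": the same for the moment, N m; "gripper_width": opening from 0.0 (shut) to 1.0 (fully open).
Only numpy, scipy, OpenCV 4.12 (cv2) and the standard library are available. Lean on these libraries where they do the work, as an engineer would, in place of code of your own. Each camera call takes 0.05 s, during which the arm holds its last target.

## Working session

There is one attempt and no reset: what is moved stays moved. The work goes in short steps, each a Python script; the robot and the scene stay as the last script left them, time stands still between calls to the robot, and variables do not carry over. Pictures are saved under pics/ and viewed, and the job is handed in when it is done.

```bash
mkdir -p pics; ls; python3 - <<'E'
from station import *
import cv2,numpy as np
s=observe();print(s)
for n in("side","top","wrist"):
    p,d=grab_frame(n);cv2.imwrite(f"pics/{n}0.png",p[:,:,::-1]);np.save(f"pics/{n}0.npy",d);print(camera_model(n))
E
```

```text
pics
{'t': 0.0, 'joints': array([-1.22250576,  0.61590225, -0.0126397 ,  1.42485496,  0.00814309,
        1.10339724, -0.040393  ]), 'joint_vel': array([ 0.00012536, -0.00047271, -0.00102975,  0.00157535, -0.00140906,
        0.00171769,  0.00030604]), 'joint_torque': array([ 2.57948323e-04, -4.58946168e+01,  2.09449511e-01, -1.65743923e+01,
       -6.09897031e-02,  2.05671665e-02,  2.57428956e-04]), 'position': array([0.23765781, 0.60416341, 0.21750669]), 'eef_rot': array([ 1.86245383e-01,  9.82502459e-01, -1.23873932e-03, -2.04236213e-04]), 'contact_force': array([ 0.02619786, -0.96790677, -0.68989285]), 'moment': array([ 0.00598931, -0.00117907, -0.03918716]), 'gripper_width': 1.0012572418839087}
{'camera_matrix': array([[448.39559552,   0.        , 249.63089034],
       [  0.        , 448.39559552, 198.94135413],
       [  0.        ,   0.        ,   1.        ]]), 'D': array([-0.1269641,  0.       ,  0.       ,  0.       ,  0.       ]), 'R': array([[ 0.98579554, -0.1672203 ,  0.01563743],
       [-0.1147366 , -0.73852413, -0.66439267],
       [ 0.12264856,  0.65316115, -0.747220
[... 423 characters left out ...]
.0580569 , -0.03368442, -0.99774484]]), 't': array([-0.04831298,  0.51565744,  1.0494919 ])}
{'camera_matrix': array([[290.44773359,   0.        , 253.55475879],
       [  0.        , 290.44773359, 192.03829015],
       [  0.        ,   0.        ,   1.        ]]), 'D': array([-0.04926209,  0.        ,  0.        ,  0.        ,  0.        ]), 'T_tool_cam': array([[ 5.46693811e-04, -9.65214745e-01, -2.61457831e-01,
         7.24483232e-02],
       [ 9.99999848e-01,  5.46135994e-04,  7.47929965e-05,
         7.93479154e-04],
       [ 7.06002291e-05, -2.61457832e-01,  9.65214897e-01,
        -1.65982139e-01],
       [ 0.00000000e+00,  0.00000000e+00,  0.00000000e+00,
         1.00000000e+00]])}
```

View pics/top0.png

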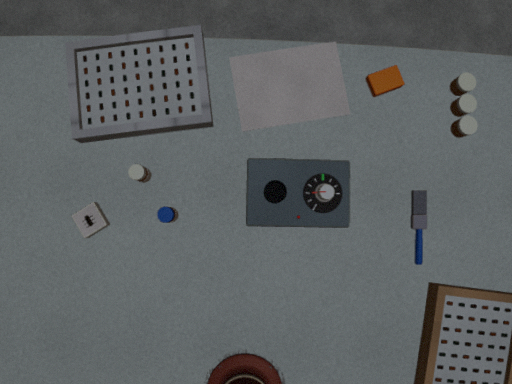

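View pics/side0.png

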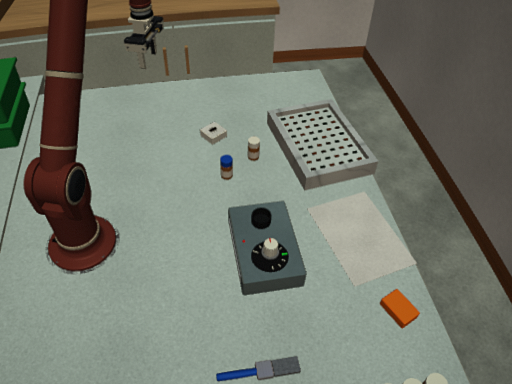

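```bash
python3 - <<'E'
import cv2
p=cv2.imread('pics/top0.png')
cv2.imwrite('pics/c.png',cv2.resize(p[60:300,150:430],None,fx=2.8,fy=2.4,interpolation=2)) if 0 else None
E
python3 - <<'E'
import cv2,numpy as np
p=cv2.imread('pics/top0.png')
a=cv2.resize(p[145:240,235:365],None,fx=6,fy=6,interpolation=2)
cv2.imwrite('pics/c1.png',a)
b=cv2.resize(p[150:250,60:190],None,fx=6,fy=6,interpolation=2)
cv2.imwrite('pics/c2.png',b)
E
```

```text
(no output)
```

View pics/c1.png

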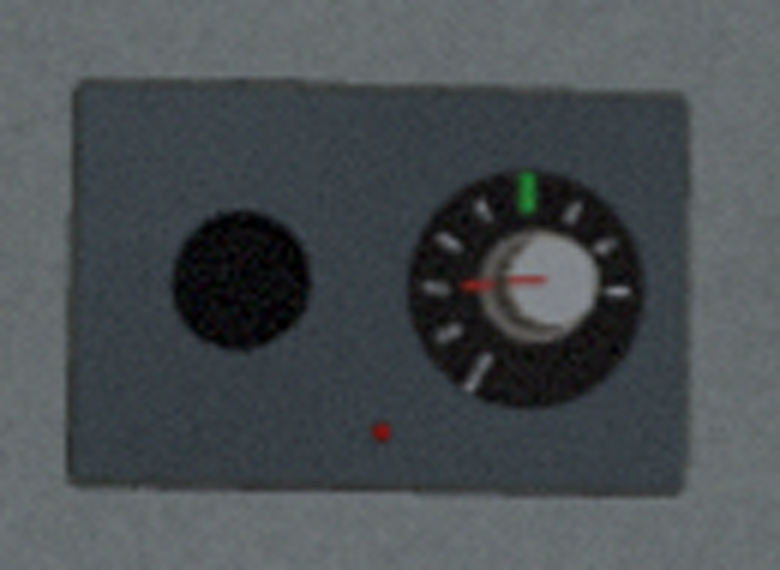

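View pics/c2.png

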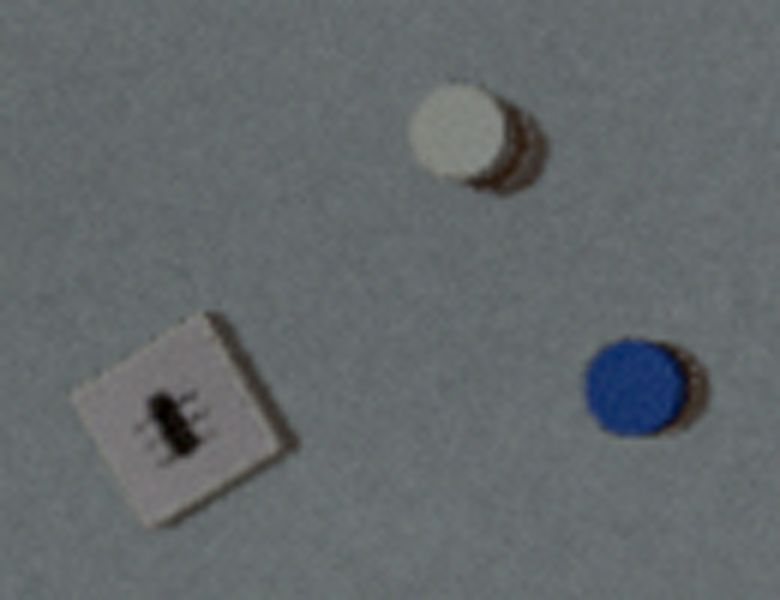

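```bash
cat > h.py <<'E'
from station import *
import cv2,numpy as np
from scipy.spatial.transform import Rotation as Ro
def ray(n,px,T=None):
    m=camera_model(n);K=m["camera_matrix"]
    u=cv2.undistortPoints(np.array(px,float).reshape(-1,1,2),K,m["D"]).reshape(-1,2)
    v=np.c_[u,np.ones(len(u))]
    if n=="wrist":
        A=T@m["T_tool_cam"];return A[:3,3],v@A[:3,:3].T
    return -m["R"].T@m["t"],v@m["R"]
def atz(n,px,z,T=None):
    o,v=ray(n,px,T);z=np.broadcast_to(z,len(v));return o+v*((z-o[2])/v[:,2])[:,None]
def toolT():
    s=observe();T=np.eye(4);T[:3,:3]=Ro.from_quat(s["eef_rot"]).as_matrix();T[:3,3]=s["position"];return T
def q(yaw): # tool down; tool y axis along world yaw direction +90 ; tool x at angle yaw
    return (Ro.from_euler('z',yaw)*Ro.from_euler('x',np.pi)).as_quat()
def crop(n,p,x0,y0,x1,y1,f):
    cv2.imwrite(n,cv2.resize(p[y0:y1,x0:x1,::-1],None,fx=f,fy=f,interpolation=2))
E
python3 - <<'E'
from h import *
f=lambda l,x0,y0:[((u+.5)/6-.5+x0,(v+.5)/6-.5+y0) for u,v in l]
c=atz("top",f([(75,80),(688,93),(684,495),(70,485)],235,145),.075);print(c,c.mean(0))
for a,b in((0,1),(3,2),(0,3),(1,2)):
    d=c[b]-c[a];print(np.hypot(*d[:2]),np.degrees(np.arctan2(d[1],d[0])))
print("well",atz("top",f([(240,280)],235,145),.105))
print("knob",atz("top",f([(553,287)],235,145),.133))
print("disc",atz("top",f([(526,290)],235,145),.076))
print("jars",atz("top",f([(458,132),(635,387)],60,150),.078), "box",atz("top",f([(180,420)],60,150),.03))
print(-camera_model("top")["R"].T@camera_model("top")["t"])
s=observe();R=Ro.from_quat(s["eef_rot"]).as_matrix();print(R)
E
```

```text
[[ 0.60348129  0.00784987  0.075     ]
 [ 0.60636242 -0.24898716  0.075     ]
 [ 0.43819091 -0.24954631  0.075     ]
 [ 0.43623813  0.00520683  0.075     ]] [ 0.52106819 -0.12136919  0.075     ]
0.2568531981032756 -89.35729705058932
0.25476062370516583 -89.56081511934967
0.16726404053237104 -179.09459667757898
0.16817244341588033 -179.80950183293143
well [[ 0.52040536 -0.06063599  0.105     ]]
knob [[ 0.51925342 -0.18170958  0.133     ]]
disc [[ 0.52156535 -0.18145374  0.076     ]]
jars [[0.56131904 0.28154027 0.078     ]
 [0.45862616 0.20416603 0.078     ]] box [[0.43882027 0.41073413 0.03      ]]
[0.45493337 0.00143426 1.07828733]
[[-9.30613487e-01  3.66002747e-01 -7.25733995e-04]
 [ 3.66003466e-01  9.30611583e-01 -1.88262286e-03]
 [-1.36686755e-05 -2.01761538e-03 -9.99997965e-01]]
```

```bash
python3 - <<'E'
from h import *
np.set_printoptions(precision=2,suppress=True)
print("jar",inverse_kinematics([.561,.281,.04],q(np.pi)))
for a in range(-180,181,30):
    print(a,inverse_kinematics([.5203,-.1815,.12],q(np.radians(a))))
T=toolT()
p=[.545,.281,.19]
move_ptp([.561,.281,.19],q(np.pi))
T=toolT();im,d=grab_frame("wrist");np.save("pics/T1.npy",T);cv2.imwrite("pics/w1.png",im[:,:,::-1]);s=observe();print(s["t"],s["position"],s["joints"])
E
```

```text
jar [-0.44  0.79 -0.1   1.66  0.11  0.7   0.98]
-180 [ 0.25  0.58  0.08  1.83 -0.06  0.73  1.93]
-150 [ 0.34  0.58 -0.06  1.83  0.05  0.73  2.34]
-120 [ 0.42  0.59 -0.19  1.83  0.15  0.74  2.77]
-90 [-0.33  0.86  1.13  1.85 -0.91  1.06 -1.97]
-60 [-0.33  0.86  1.13  1.85 -0.91  1.06 -1.44]
-30 [-0.26  0.76  0.94  1.85 -0.76  0.94 -1.06]
0 [-0.13  0.67  0.69  1.84 -0.57  0.83 -0.72]
30 [-0.12  0.67  0.68  1.84 -0.56  0.83 -0.21]
60 [-0.08  0.65  0.61  1.84 -0.5   0.81  0.26]
90 [-0.03  0.63  0.51  1.84 -0.42  0.78  0.7 ]
120 [ 0.04  0.61  0.4   1.84 -0.33  0.76  1.14]
150 [ 0.14  0.59  0.25  1.83 -0.2   0.74  1.54]
180 [ 0.25  0.58  0.08  1.83 -0.06  0.73  1.93]
1.875 [0.56 0.28 0.19] [-0.45  0.61 -0.08  1.53  0.05  1.01  1.02]
```

View pics/w1.png

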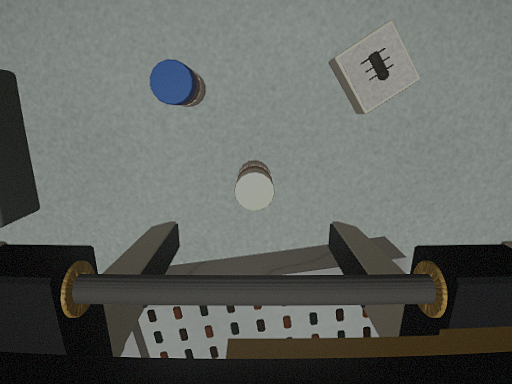

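```bash
python3 - <<'E'
from h import *
T=np.load("pics/T1.npy");print(T)
c=atz("wrist",[(255,191)],.078,T);print(c,atz("wrist",[(172,82)],.078,T))
E
```

```text
[[-9.99996907e-01 -2.45824933e-03 -3.78005216e-04  5.60148401e-01]
 [-2.45877714e-03  9.99995994e-01  1.40221888e-03  2.82875464e-01]
 [ 3.74556698e-04  1.40314397e-03 -9.99998945e-01  1.90118183e-01]
 [ 0.00000000e+00  0.00000000e+00  0.00000000e+00  1.00000000e+00]]
[[0.56220709 0.28524456 0.078     ]] [[0.45989051 0.20940627 0.078     ]]
```

```bash
python3 - <<'E'
from h import *
np.set_printoptions(precision=4,suppress=True)
movel([.5617,.283,.042],speed=.15);s=observe();print(s["t"],s["position"],s["contact_force"])
gripper_to(0.0);s=observe();print(s["t"],s["position"],s["contact_force"],s["gripper_width"])
movel([.5617,.283,.22],speed=.2);s=observe();print(s["t"],s["position"],s["contact_force"],s["gripper_width"])
move_ptp([.5206,-.0612,.22],q(np.pi))
T=toolT();im,d=grab_frame("wrist");np.save("pics/T2.npy",T);cv2.imwrite("pics/w2.png",im[:,:,::-1]);s=observe();print(s["t"],s["position"],s["contact_force"])
im,d=grab_frame("top");cv2.imwrite("pics/t2.png",im[:,:,::-1])
E
```

```text
3.0083 [0.5625 0.2835 0.043 ] [ 0.3338  0.0006 -0.2252]
3.8917 [0.5617 0.2831 0.0419] [-0.0854 -0.9502 -0.5648] 0.42251305204405804
4.9333 [0.5608 0.2824 0.2186] [-0.2219  0.2603 -1.425 ] 0.42617980312297754
6.2917 [ 0.5213 -0.0591  0.2199] [ 1.0184  0.3668 -0.2472]
```

View pics/w2.png

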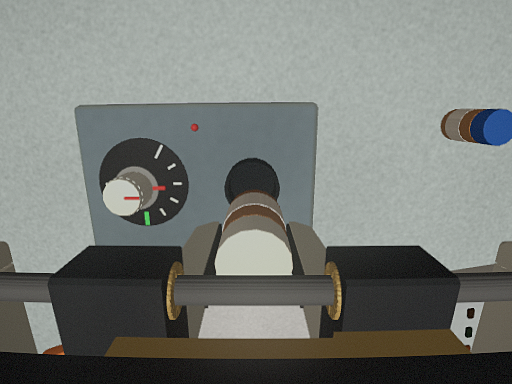

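```bash
python3 - <<'E'
from h import *
p=cv2.imread("pics/w2.png")[:,:,::-1]
crop("pics/w2c.png",p,200,140,310,290,5)
p=cv2.imread("pics/w2.png")[:,:,::-1]
crop("pics/w2d.png",p,90,125,200,240,5)
T=np.load("pics/T2.npy")
T[:3,3]=[.5206,-.0612,.22]; T[:3,:3]=Ro.from_quat(q(np.pi)).as_matrix()
print(atz("wrist",[(225,186),(279,186),(252,158)],.105,T))
E
```

```text
[[ 0.51832791 -0.08889988  0.105     ]
 [ 0.518305   -0.03505577  0.105     ]
 [ 0.49027356 -0.06195389  0.105     ]]
```

View pics/w2c.png

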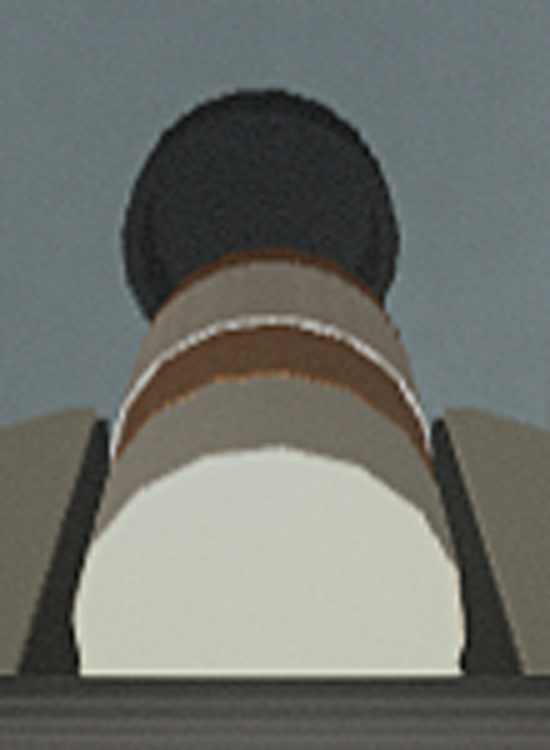

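View pics/w2d.png

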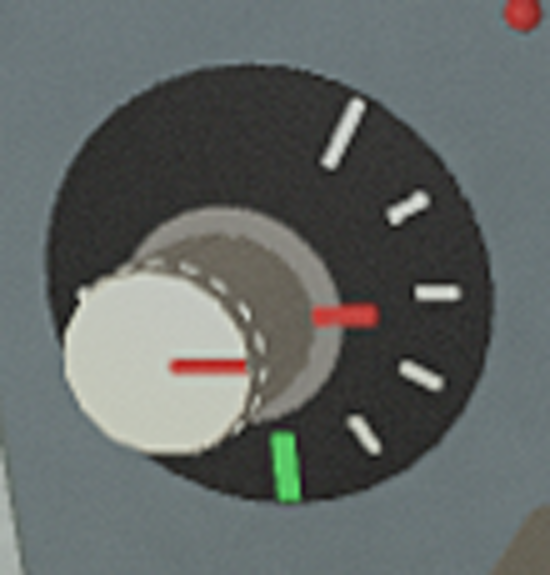

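```bash
python3 - <<'E'
from h import *
np.set_printoptions(precision=4,suppress=True)
T=np.eye(4);T[:3,3]=[.5206,-.0612,.22]; T[:3,:3]=Ro.from_quat(q(np.pi)).as_matrix()
print(atz("wrist",[(255,190)],.178,T)+[.02,0,0])
movel([.5197,-.0617,.16],speed=.15)
g=movel([.5197,-.0617,.118],speed=.04,guard=5);s=observe();print(g,s["t"],s["position"],s["contact_force"])
im,d=grab_frame("wrist");cv2.imwrite("pics/w3.png",im[:,:,::-1])
im,d=grab_frame("side");crop("pics/s3.png",im,190,150,340,310,5)
E
```

```text
[[ 0.5232 -0.0594  0.178 ]]
True 7.775 [ 0.5194 -0.0613  0.1216] [-1.1419 -0.09    3.3784]
```

View pics/w3.png

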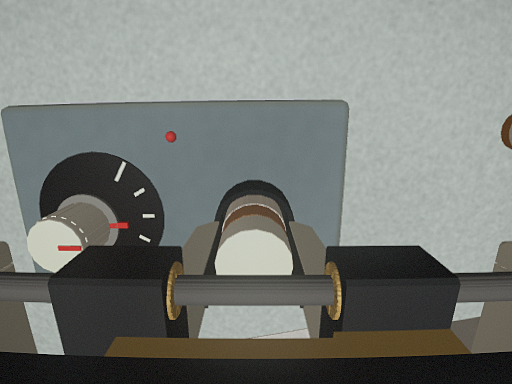

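View pics/s3.png

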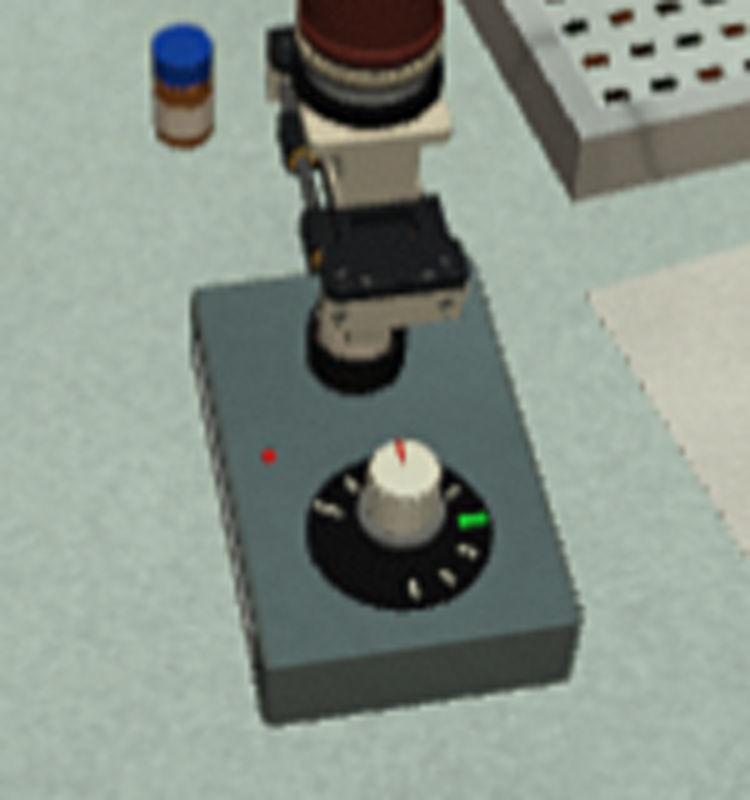

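```bash
python3 - <<'E'
from h import *
np.set_printoptions(precision=4,suppress=True)
T=np.eye(4);T[:3,3]=[.5206,-.0612,.22]; T[:3,:3]=Ro.from_quat(q(np.pi)).as_matrix()
print(atz("wrist",[(122.0,197.0)],.133,T))
gripper_to(.75);pause(.3)
s=observe();print(s["t"],s["position"],s["contact_force"])
movel([.5197,-.0617,.25],speed=.2)
move_ptp([.5197,-.1817,.19],q(np.pi))
s=observe();print(s["t"],s["position"],s["contact_force"],s["joints"])
T=toolT();im,d=grab_frame("wrist");cv2.imwrite("pics/w4.png",im[:,:,::-1])
im,d=grab_frame("side");crop("pics/s4.png",im,190,150,340,310,5)
E
```

```text
[[ 0.5217 -0.1809  0.133 ]]
8.8667 [ 0.5184 -0.0614  0.121 ] [ 0.3617  0.0369 -0.1703]
10.2583 [ 0.519  -0.1813  0.1886] [0.6301 0.0706 1.0801] [ 0.3164  0.4929 -0.0294  1.7546  0.0166  0.8974  1.8502]
```

View pics/w4.png

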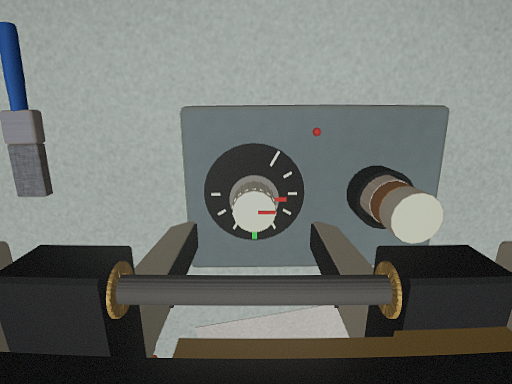

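View pics/s4.png

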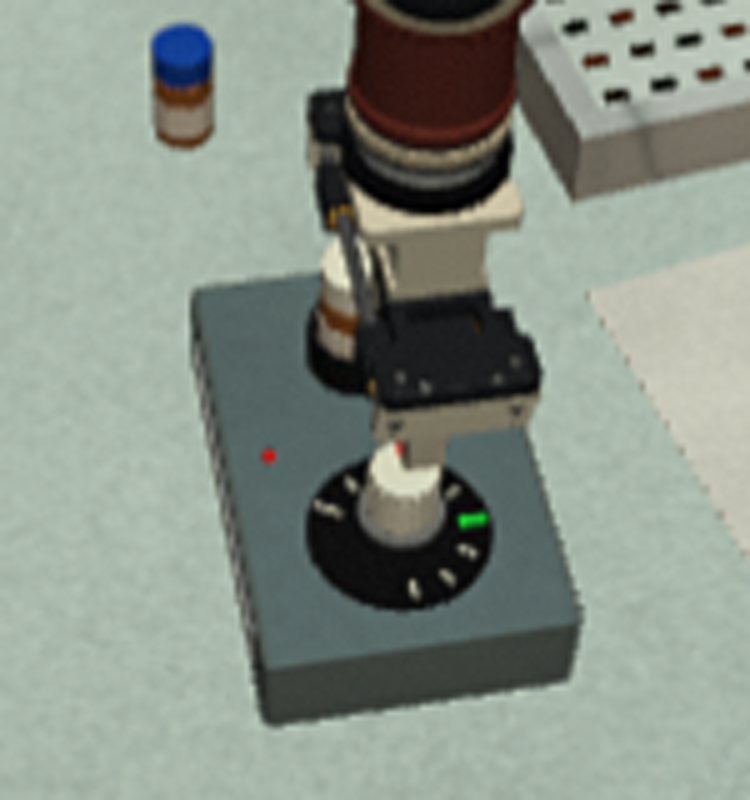

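```bash
python3 - <<'E'
from h import *
np.set_printoptions(precision=4,suppress=True)
T=np.eye(4);T[:3,3]=[.5197,-.1817,.19]; T[:3,:3]=Ro.from_quat(q(np.pi)).as_matrix()
k=atz("wrist",[(254,211)],.133,T)[0];print(k)
x,y=.5203,-.1815
g=movel([x,y,.103],speed=.1,guard=4)
pause(.2)
def F(n=5):
    a=[]
    for i in range(n):
        pause(.02);s=observe();a.append(np.r_[s["position"],s["contact_force"],s["moment"][2]])
    return s["t"],np.mean(a,0)
print(g,*F())
gripper_to(0.0);print(*F(),observe()["gripper_width"])
im,d=grab_frame("side");crop("pics/s5.png",im,190,150,340,310,5)
E
```

```text
[ 0.5238 -0.1806  0.133 ]
False 11.6583 [ 0.5206 -0.1816  0.1035  0.2539  0.1589  0.0846 -0.0072]
12.3833 [ 0.5203 -0.1811  0.103   0.0602  1.3126  1.0044 -0.0122] 0.38224815210942514
```

View pics/s5.png

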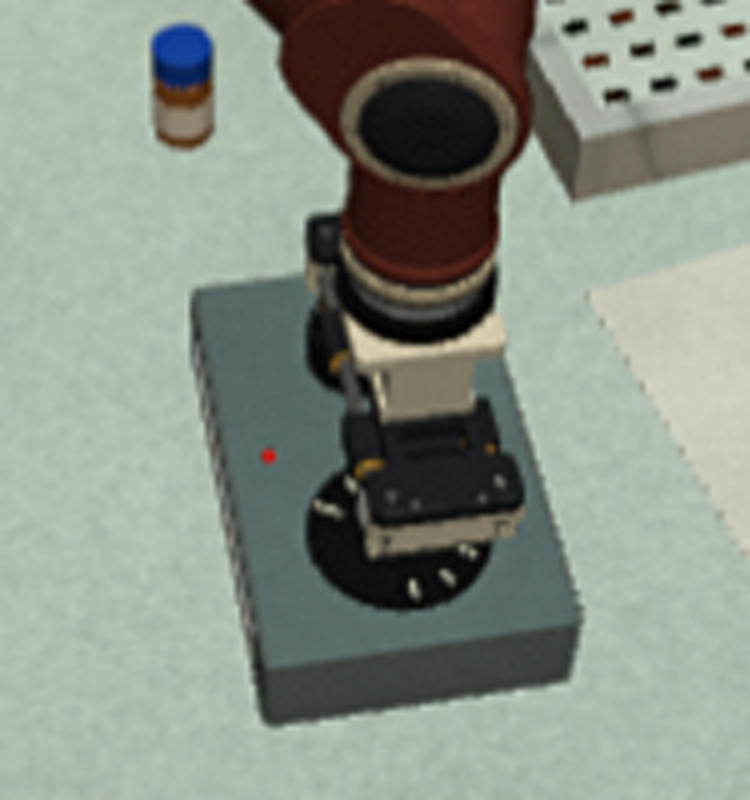

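```bash
cat >> h.py <<'E'
def F(n=5):
    a=[]
    for i in range(n):
        pause(.02);s=observe();a.append(np.r_[s["position"],s["contact_force"],s["moment"][2]])
    return s["t"],np.mean(a,0).round(4)
E
python3 - <<'E'
from h import *
z=.103
for i in range(10):
    z-=.002
    g=movel([.5203,-.1815,z],speed=.008,guard=8)
    t,f=F(4);print(round(t,2),g,round(z,4),f[2:])
    if g or f[5]>8.5:break
E
```

```text
12.9 False 0.101 [ 0.1016 -1.533   1.6429  5.3229  0.0206]
13.37 False 0.099 [ 0.0996 -1.6052  2.177   5.6284  0.0063]
13.83 False 0.097 [ 0.0976 -1.509   2.2523  5.3949  0.0247]
14.3 False 0.095 [ 0.0958 -1.4985  2.3531  6.8477  0.0114]
14.6 True 0.093 [ 9.5800e-02 -1.3046e+00  6.5770e-01  6.7856e+00  2.6000e-03]
```

```bash
python3 - <<'E'
from h import *
z=.0953
for i in range(8):
    z-=.0003
    g=movel([.5203,-.1815,z],speed=.003,guard=8)
    t,f=F(4);print(round(t,2),g,round(z,4),f[2:])
    if f[5]>11 or g:break
E
```

```text
15.32 False 0.095 [ 0.0958 -1.8243  2.1155  6.7658 -0.013 ]
15.64 False 0.0947 [ 9.5700e-02 -2.2689e+00  2.7174e+00  8.0037e+00 -7.1000e-03]
15.96 False 0.0944 [ 0.0956 -3.1091  2.3837  9.007   0.0217]
16.27 False 0.0941 [ 0.0956 -3.2806  2.5443 10.5698  0.0168]
16.59 False 0.0938 [ 9.55000e-02 -3.74600e+00  2.47010e+00  1.27091e+01  9.00000e-03]
```

```bash
python3 - <<'E'
from h import *
j=inverse_kinematics([.5203,-.1815,.0938],q(np.pi));s=observe();print((j-s["joints"]).round(4))
def yaw():
    R=Ro.from_quat(observe()["eef_rot"]).as_matrix();return round(np.degrees(np.arctan2(R[1,0],R[0,0]))%360,2)
np.save("pics/j0.npy",j)
print(yaw())
for i in range(1,9):
    k=j.copy();k[6]-=np.radians(4)*i;set_joints(k);t,f=F(3);print(i*4,round(t,2),yaw(),f)
    if f[5]>16 or yaw()>181: break
E
```

```text
[-0.0014  0.0018  0.0018  0.0028  0.0012 -0.0064 -0.002 ]
180.06
4 16.89 176.02 [ 0.5204 -0.1809  0.0955 -3.2916  3.2794 12.0916 -0.0123]
8 17.19 172.02 [ 5.20400e-01 -1.80700e-01  9.55000e-02 -3.66580e+00  3.76780e+00
  1.21867e+01 -7.00000e-04]
12 17.49 168.03 [ 0.5204 -0.1806  0.0955 -3.6117  3.0394 12.2977  0.0128]
16 17.79 164.03 [ 5.20500e-01 -1.80400e-01  9.55000e-02 -2.62630e+00  3.80830e+00
  1.23017e+01 -7.70000e-03]
20 18.09 160.03 [ 0.5205 -0.1802  0.0954 -3.3325  4.0013 12.3882 -0.0438]
24 18.39 156.04 [ 0.5206 -0.18    0.0955 -2.7859  4.4801 12.2602 -0.0534]
28 18.69 152.02 [ 0.5207 -0.1798  0.0955 -2.912   4.5991 12.3505 -0.1048]
32 18.99 148.08 [ 0.5208 -0.1797  0.0955 -2.4924  4.4215 12.2918  0.0328]
```

```bash
python3 - <<'E'
from h import *
im,d=grab_frame("wrist");crop("pics/w6.png",im,100,120,412,330,2.5)
im,d=grab_frame("side");crop("pics/s6.png",im,230,210,320,290,8)
E
```

```text
(no output)
```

View pics/w6.png

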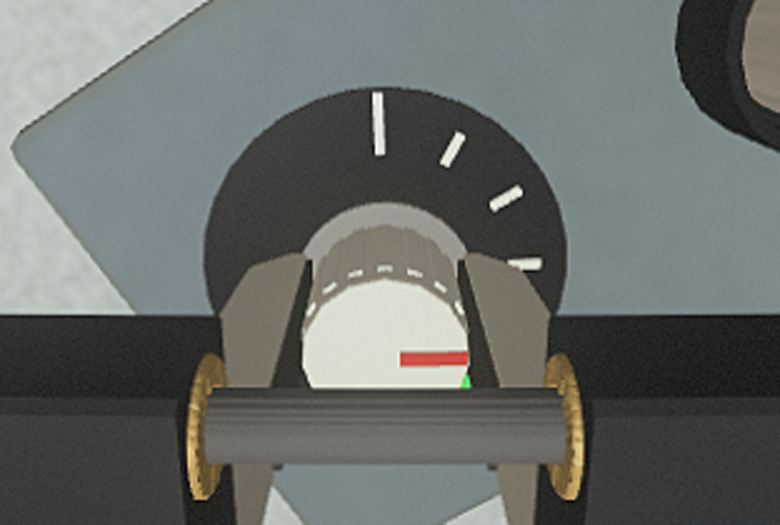

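View pics/s6.png

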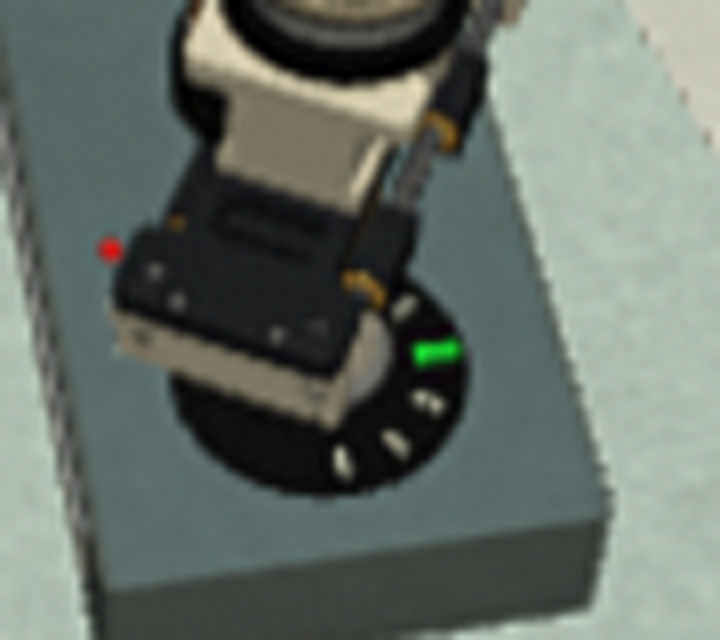

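```bash
python3 - <<'E'
from h import *
j=np.load("pics/j0.npy")
def yaw():
    R=Ro.from_quat(observe()["eef_rot"]).as_matrix();return round(np.degrees(np.arctan2(R[1,0],R[0,0]))%360,2)
for a in list(range(37,90,5))+[90]:
    k=j.copy();k[6]-=np.radians(a);set_joints(k);t,f=F(3);print(a,round(t,2),yaw(),f)
    if f[5]>16 or np.hypot(f[3],f[4])>15: break
im,d=grab_frame("wrist");crop("pics/w7.png",im,100,120,412,330,2.5)
E
```

```text
37 19.39 143.08 [ 5.20900e-01 -1.79500e-01  9.55000e-02 -3.28560e+00  4.87230e+00
  1.20855e+01  5.20000e-03]
42 19.69 138.09 [ 5.21000e-01 -1.79300e-01  9.55000e-02 -2.53200e+00  5.03300e+00
  1.25069e+01  6.80000e-03]
47 19.99 133.08 [ 5.21200e-01 -1.79100e-01  9.55000e-02 -2.10630e+00  5.10370e+00
  1.21288e+01 -2.10000e-03]
52 20.29 128.09 [ 0.5214 -0.179   0.0955 -1.6245  5.7434 11.9284 -0.0476]
57 20.59 123.09 [ 0.5216 -0.1789  0.0955 -1.4538  5.31   11.559  -0.0193]
62 20.89 118.13 [ 5.21800e-01 -1.78700e-01  9.55000e-02 -1.31470e+00  6.06670e+00
  1.17571e+01 -4.50000e-03]
67 21.19 113.13 [ 0.522  -0.1786  0.0955 -0.539   5.7516 10.5991  0.0111]
72 21.49 108.13 [ 0.5222 -0.1785  0.0955 -0.4486  6.2406 11.4456 -0.012 ]
77 21.79 103.13 [ 0.5224 -0.1785  0.0956  0.3884  5.6795 10.1614 -0.0283]
82 22.09 98.13 [ 0.5226 -0.1784  0.0956  0.1421  5.7993  9.8843 -0.013 ]
87 22.39 93.1 [ 0.5229 -0.1784  0.0956  0.4179  6.3669  9.6591 -0.0964]
90 22.69 90.14 [ 0.523  -0.1784  0.0956  0.4282  5.9825 10.2433  0.0328]
```

View pics/w7.png

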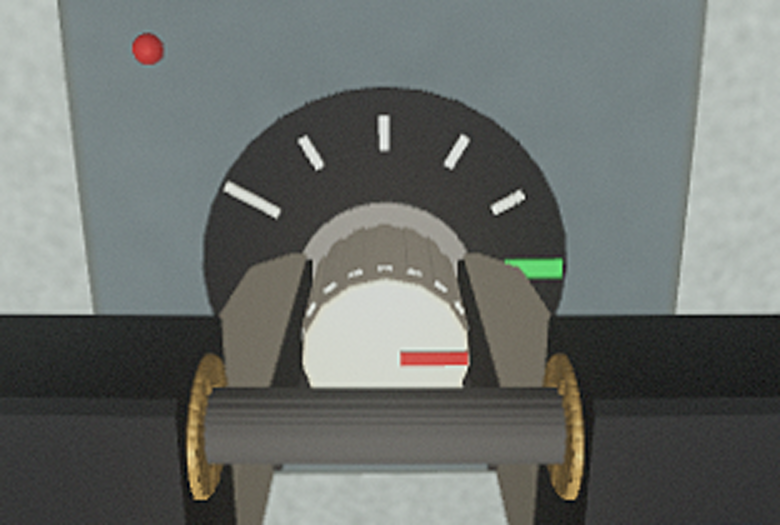

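```bash
python3 - <<'E'
from h import *
movel([.523,-.1786,.1025],speed=.02,guard=9);print(*F())
gripper_to(.7);print(*F())
movel([.523,-.1786,.2],speed=.15)
movel([.45,-.1786,.25],speed=.15)
im,d=grab_frame("wrist");cv2.imwrite("pics/w8.png",im[:,:,::-1])
move_ptp([.45,.15,.3],q(np.pi))
im,d=grab_frame("side");crop("pics/s8.png",im,190,150,340,310,5)
im,d=grab_frame("top");crop("pics/t8.png",im,235,145,365,240,6)
print(observe()["t"])
E
```

```text
23.45 [ 0.5231 -0.1783  0.1028  0.0944  3.8467  5.2111  0.0129]
24.225 [ 0.523  -0.1786  0.1025  0.2762 -0.0251 -0.1449  0.0072]
27.175
```

View pics/w8.png

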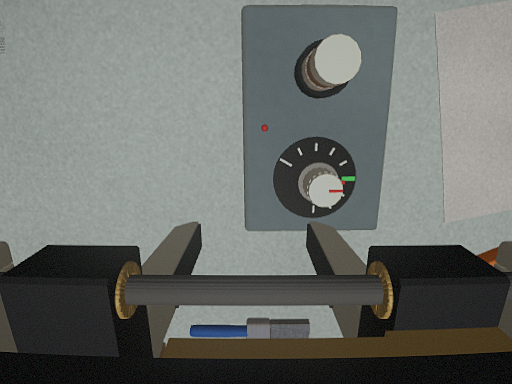

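View pics/s8.png

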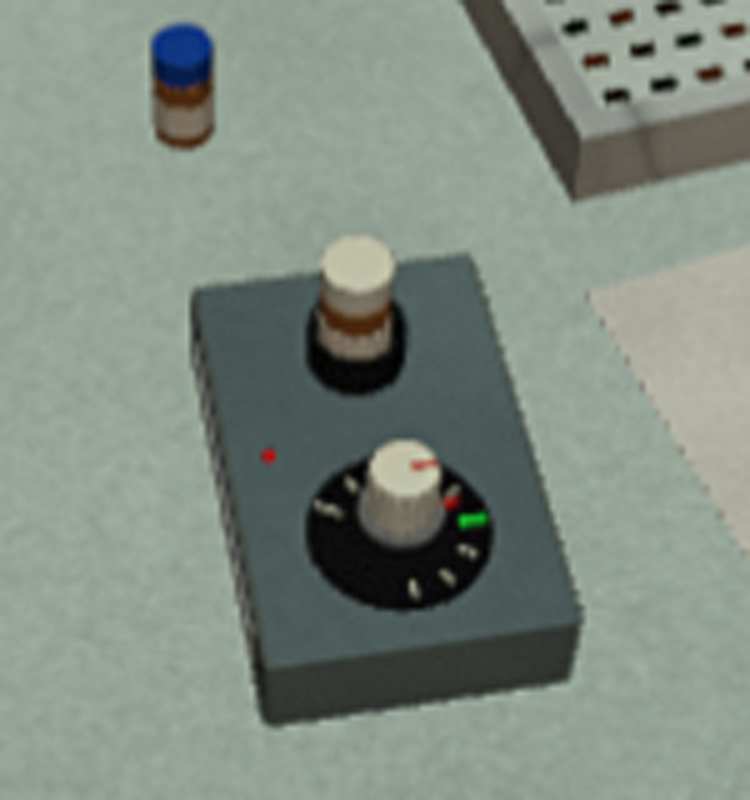

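View pics/t8.png

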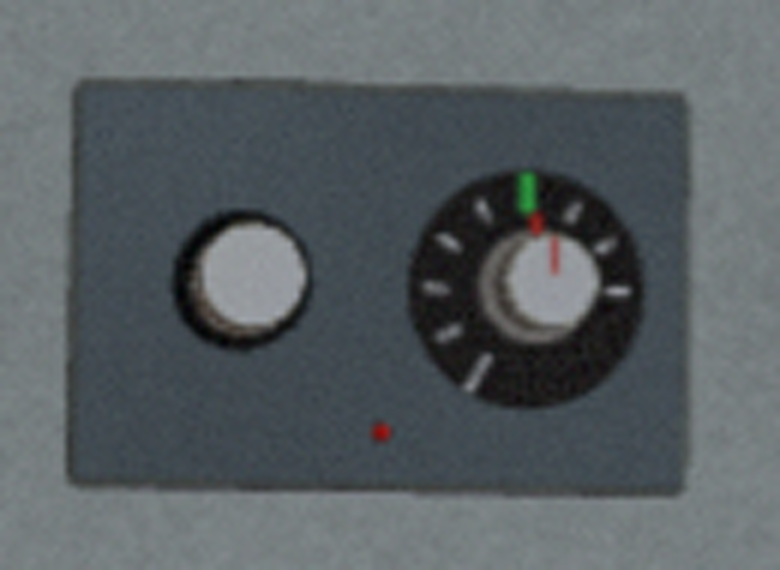

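```bash
python3 -c "
from station import *
print(hand_in())"
```

```text
the job is handed in; nothing more can be done
None
```

The white-lidded jar stands upright in the shaker's black holder, and the timer dial is set at five. I handed the job in at about 27 s.

- **Jar:** it bottomed in the holder at the expected height. After release, the pictures show it standing upright.
- **Dial:** it started at position 2. I felt the bottom stop about 7.5 mm down. I held it there at 10 to 13 N while turning it 90° clockwise (three clicks), then eased it back up before letting go.
- **Final check:** the last top, side and wrist views show the pointer in line with the green mark and the knob up at its starting height. The blue-lidded jar and the brush look untouched. I did not check the specimen box again in the last pictures.

**Disagreements:**
- The click torque did not show clearly in the moment signal, so I counted the three clicks from the turn angle and the pictures, not by feel.
- Side force on the knob rose to about 6 N during the turn, probably because my grip was a little off-centre.
- The top and wrist cameras differed by 2 to 5 mm on positions, so I used values in between.

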